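# Shut the tilt-out bin and click its latch home

## Task

Using only your fingertips, without pinching or lifting anything, push the tilted-out grey bin fully shut into the white cubby, then push the sliding latch along its rail towards the bin until it clicks into the notch of the small steel catch clip. Stop there, without running the latch on past the clip, let go of it, and leave the cartridges, the thumbstick cap and the console where they lie.

Things in the scene. Friction and masses are not known exactly. Their poses are not given: they have to be found in the camera images.
- cubby: White lacquered cubby fixed on the table, 200 deep (x) x 460 wide (y) x 180 mm high, boards 18 mm. Origin: centre of its underside; +x runs from its front (the robot's side) to its back, +y to the left seen from the front, z up. The bin's bay is the left (+y) half; the open right half holds a steel tray.
- rail_mid (a point): Middle of the straight aluminium rail's top, axes as the cubby's. The rail lies on the cubby's top along y near its front edge: 14 wide, 10 high, 400 mm long, with end blocks 16 mm high. The point is at (-85, 0, 190) mm in the cubby's frame.
- bin (a joint): Tilt-out angle of the grey plastic bin in rad: 0 fully shut (a firm stop), 0.5 fully tilted out towards the robot. Its hinge lies under the front panel, along the cubby's y, at x = -104, z = 22 mm in the cubby's frame. It has light friction: 1 to 3 N at the lip moves it, and let go it stays or sinks shut.
- bin_lip (a point): Middle of the top edge of the bin's front panel, on its outer face. The panel is 188 wide (along the cubby's y, centred at y = 110 mm in the cubby's frame), 150 high, 8 mm thick. Shut, its outer face is at x = -108 mm in the cubby's frame and its top 172 mm above the table.
- latch (a joint): Travel of the latch along its rail in m, growing along the cubby's +y (towards the bin); range 0 to 0.31. At 0 the latch's centre is at y = -150 mm in the cubby's frame. It slides with about 0.7 N of friction and stays where it is left.
- latch_block (a point): Centre of the latch's body, a dark steel block on the rail, 34 (x) x 30 (y, along the rail) x 42 mm high, from 3 to 45 mm above the cubby's top; axes as the cubby's. Push on its flat end face, 15 mm from this point along y. In front a 24 mm wide tongue hangs down to 145 mm above the table, 5 mm clear of the shut bin, to hold it in.
- latch_nose (a point): Centre of the 10 mm steel ball at the tip of the latch's sprung nose (6 to 8 N), on an arm 14 mm wide behind the block; axes as the cubby's. It is 40 mm behind the block's centre (+x) at the same y, 8 mm above the cubby's top.
- clip_notch (a point): Where the ball's centre sits when the latch is clicked home, in the notch of the steel catch clip; axes as the cubby's. Going in, the push rises from about 1 N to between 3 and 6 N as the nose climbs the first bump, 16 to 8 mm before the notch, then dips to nothing as the nose drops in and centres itself. Pushing on out over the second bump takes as much again.
- clip: The steel catch clip, fixed on the cubby's top behind the rail: 29 (x) x 40 (y) x 16 mm high, with two rounded bumps facing the rail, their crests 8 mm either side of the notch along y. Origin: underside, 10 mm behind the notch; axes as the cubby's.
- cartridge0: Blue plastic cartridge, 56 x 46 x 10 mm, loose on the cubby's top, to be left alone. Origin: centre of its underside.
- cartridge1: Another cartridge like it, loose on the cubby's top, to be left alone. Origin: centre of its underside.
- cap: Green hard silicone thumbstick cap, 22 mm across, 9 mm high, loose on the cubby's top near the front left corner, to be left alone. Origin: centre of its underside.
- console: Black handheld console, 78 x 160 x 18 mm, lying in the steel tray in the cubby's right half, to be left alone. Origin: centre of its underside.

How it is judged:
By the outcome, as a careful person would: the job done as asked, in the order asked, and still so for the second after the job is handed in, with the robot touching nothing.
It also fails if it takes over 64 s, if anything falls off the work surface, if the arm or the gripper's body presses on something with over 40 N, if the wrist force passes 120 N, or if a joint passes its speed limit or range.

## Robot

A 6-joint arm with a two-finger parallel gripper is mounted at the origin on the work surface. World frame = base frame: x ahead of the robot, y to its left, z up, the work surface at z = 0. Lengths are in m, angles in rad, forces in N, time in s.
With the tool pointing down it reaches from about 0.225 to 0.875 m from the base axis. Payload 3.4 kg.
Tool frame: the origin (TCP) lies midway between the tips of the shut fingers; the grasp point (between the pads) lies 19 mm behind it (manip.grasp_offset is the distance from the TCP to the grasp point, in m); x points along the fingers, y is the direction in which the jaws open and shut, and the axes are right-handed (so a half turn about x gives the same grasp; the last joint's range is limited). The gripper opens to 85 mm and grips with 20 to 120 N. Pads are 22 mm wide; open, the fingers measure 114 mm over their backs; the gripper's body (76 mm by 85 mm) begins 54 mm behind the grasp point. The pads swing forward as they close: fully open they stand 13 mm farther back than shut.
Start: joints at [1.199, 0.276, 1.505, -0, 1.361, -0.121], TCP at [0.143, 0.557, 0.231] pointing down, gripper open.
Joint ranges: [-2.89, 2.89], [-0.75, 2.08], [0.22, 2.7], [-1.18, 4.32], [0.11, 2.71], [-2.7, 2.7]. Speed limits (rad/s): [2.57, 2.57, 3.14, 3.14, 3.14, 3.14].

## Interface

Orientations are given as a unit quaternion [w, x, y, z].
In Python, from rig import manip gives the robot as it stands.
- The arm moves only by the shell command python3 -m creep 'ROWS' [OPENING] [FORCE]. ROWS is a JSON object of lists of equal length, an entry for each row: "delta_pos": the shift along the tool's x, y, z in cm, a list of three; "dr": the turn, a rotation vector about the tool's x, y, z in rad, a list of three. In form: {"delta_pos": [[dx, dy, dz], ...], "dr": [[rx, ry, rz], ...]}. A call has 1 to 10 rows; each row is the pose to reach, as a shift and turn from the pose commanded when the call began, along the tool's axes at that moment; what a row does not reach only later rows make up. A row lasts 1/10 s, in which the tool goes at most 50 mm and 8.59 degrees, less where a joint would pass 70% of its speed; a pose out of reach is approached as far as the arm can. A call with a gripper value outside its range is refused whole. OPENING is the opening, from -1 (shut) to 1 (fully open), set as the call begins (- or left out, the last holds). The fingers move at their own pace and stop on an object; FORCE is the grip in N (left out, the last holds). Time passes only in rows, so rows that repeat a pose let the fingers close. It gives the time, the measured TCP pose, the force and the opening at its end, in the units of the state.
- manip.get_state(): the state, without advancing time (a new reading comes with each control period).
- manip.get_image(name): name is "scene" or "side" or "wrist"; returns a dict with "pixels" (480x640x3 uint8, blue, green, red), "depth" (480x640 float32, m along the optical axis (not along the pixel's ray), 0 where there is no reading), "intrinsics" (3x3 intrinsics, pixels), "rvec" (rotation vector, rad) and "tvec" (3), from world to camera coordinates, as OpenCV has them. Camera axes: x right, y down, z forward; pixel columns grow to the right and rows downward; lengths in m; the calibration is good to about 2 mm. A picture is of the moment at which its call begins.
- manip.sign_off(): hands the job in, once; it reports no verdict.
The state is a dict: "clock": time; "qpos": joint angles; "qd": joint speeds; "effort": joint torques, N m; "position": TCP position; "ee_rot": TCP orientation; "contact_force": force on the tool from outside, world axes, zero at the start; "moment": the same for the moment, N m; "width": finger opening in m.
Only numpy, scipy, OpenCV 4.12 (cv2) and the standard library are available. Lean on these libraries where they do the work, as an engineer would, in place of code of your own. Each camera call takes 0.05 s, during which the arm holds its last target. There are 200 camera calls.

## Working session

There is one attempt and no reset: what is moved stays moved. The work goes in short steps, Python scripts to look and compute and a shell command to move; the robot and the scene stay as the last step left them, time stands still between calls to the robot, and variables do not carry over. Pictures are saved under pics/ and viewed, about 8 in all and at most 12, crops included, and the job is handed in when it is done.

```bash
mkdir -p pics; cat > h.py <<'E'
import numpy as np, cv2, pickle
from rig import manip
from scipy.spatial.transform import Rotation as R
def snap(n,f):
    im=manip.get_image(n); pickle.dump(im,open(f'pics/{f}.pkl','wb')); cv2.imwrite(f'pics/{f}.png',im['pixels']); return im
def load(f): return pickle.load(open(f'pics/{f}.pkl','rb'))
def world(im,u,v,d=None):
    K=np.array(im['intrinsics']); d=im['depth'][v,u] if d is None else d
    c=np.linalg.inv(K)@[u,v,1]*d
    Rm=cv2.Rodrigues(np.array(im['rvec'],float))[0]
    return Rm.T@(c-np.array(im['tvec']).ravel())
def proj(im,p):
    return cv2.projectPoints(np.array(p,float).reshape(-1,3),np.array(im['rvec'],float),np.array(im['tvec'],float),np.array(im['intrinsics'],float),None)[0].reshape(-1,2)
def cloud(im):
    K=np.array(im['intrinsics']); v,u=np.mgrid[:480,:640]; d=im['depth']
    c=np.stack([(u-K[0,2])/K[0,0]*d,(v-K[1,2])/K[1,1]*d,d],-1)
    Rm=cv2.Rodrigues(np.array(im['rvec'],float))[0]
    return (c-np.array(im['tvec']).ravel())@Rm
def rot(s): q=s['ee_rot']; return R.from_quat([q[1],q[2],q[3],q[0]])
def st():
    s=manip.get_state(); print(s['clock'],np.round(s['position'],4),np.round(rot(s).as_matrix(),3).tolist(),np.round(s['contact_force'],2),s['width'],np.round(s['qpos'],3))
E
python3 -c "
from h import *
st()
snap('scene','s0');snap('side','d0')
for n in('s0','d0'):
  i=load(n);print(i['intrinsics'],i['rvec'],i['tvec'])
"
```

```text
0.0 [0.1425 0.5565 0.2304] [[-0.001, 0.248, 0.969], [-0.002, 0.969, -0.248], [-1.0, -0.002, -0.0]] [ 0.35  0.05 -0.05] 0.08542586220115796 [ 1.199  0.277  1.506  0.     1.361 -0.121]
[[477.19217266   0.         326.48782779]
 [  0.         477.19217266 242.73497496]
 [  0.           0.           1.        ]] [ 0.16587327  2.99335324 -0.84376417] [ 0.64054979 -0.01326741  0.90090574]
[[537.57330453   0.         328.65221289]
 [  0.         537.57330453 235.73781592]
 [  0.           0.           1.        ]] [ 2.22792257 -0.17616999  0.09230464] [-0.63458562  0.22288968  0.70987868]
```

View pics/s0.png

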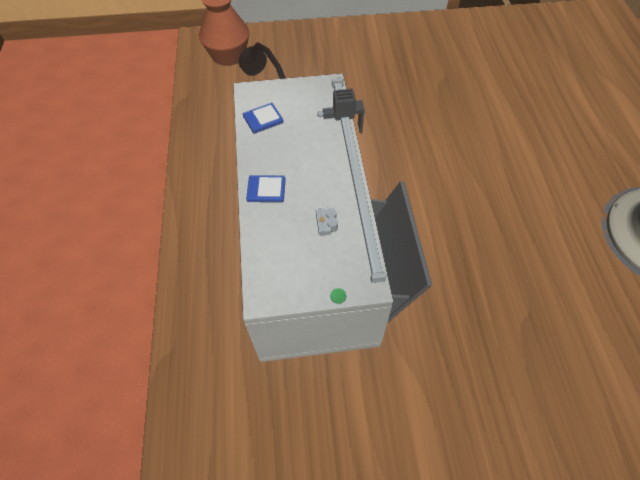

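View pics/d0.png

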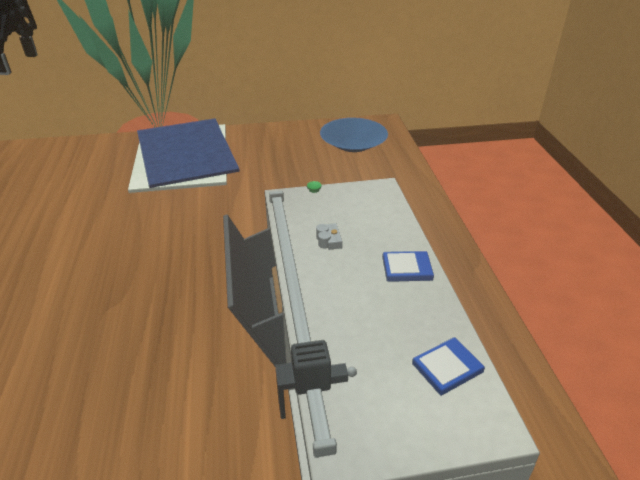

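The scene view shows the cubby with its rail. The latch is at the far (right) end, around (345,103). The clip is at (327,221), the green cap at (338,296), and the bin is tilted out near (403,240). The side view agrees: latch (311,366), ball (351,371), clip (329,236).

```bash
python3 -c "
from h import *
for n in('s0','d0'):
  im=load(n);P=cloud(im);print(n)
  m=(abs(P[...,2]-.18)<.004)&(im['depth']>0)
  nn,l,s,_=cv2.connectedComponentsWithStats(m.astype(np.uint8));k=1+s[1:,4].argmax();m=l==k
  q=P[m];print(s[k],'z',np.median(q[:,2]))
  r=cv2.minAreaRect((q[:,:2]*1000).astype(np.float32));print(r);print(cv2.boxPoints(r))
  mr=(abs(P[...,2]-.19)<.003)&(im['depth']>0)&cv2.dilate(m.astype(np.uint8),np.ones((15,15))).astype(bool)
  nn,l,s,_=cv2.connectedComponentsWithStats(mr.astype(np.uint8));k=1+s[1:,4].argmax();q=P[l==k]
  print('rail',s[k],cv2.minAreaRect((q[:,:2]*1000).astype(np.float32)))
  z=P[...,2]; cols=im['pixels'].astype(int)
pts={'s0':[('latchtop',344,95),('clip',327,221),('cap',338,296),('lip',414,230),('lip end',404,188),('lipend2',427,284)],'d0':[('latchtop',311,357),('ball',351,371),('clip',329,236),('cap',314,186),('lip',229,250)]}
for n in pts:
  im=load(n)
  for a,u,v in pts[n]: print(n,a,np.round(world(im,u,v)*1000,1))
  c=im['pixels']; 
  b=c[190:260,290:360] if n=='s0' else c[205:265,295:365]
  b2=c[70:140,300:370] if n=='s0' else c[330:400,270:370]
  cv2.imwrite(f'pics/c_{n}.png',np.hstack([cv2.resize(b,(400,400),interpolation=2),cv2.resize(b2,(400,400),interpolation=2)]))
"
python3 -c "
import cv2,numpy as np
cv2.imwrite('pics/c.png',cv2.resize(np.vstack([cv2.imread('pics/c_s0.png'),cv2.imread('pics/c_d0.png')]),(600,600)))"
```

```text
s0
[  234    73   159   248 25836] z 0.1806708768265109
((676.09375, -74.31312561035156), (200.37957763671875, 462.6091003417969), 1.1288460493087769)
[[ 571.3665   154.97272]
 [ 580.4803  -307.5466 ]
 [ 780.821   -303.59897]
 [ 771.7072   158.92035]]
rail [ 317  111   65  162 1559] ((587.0281982421875, -45.79118347167969), (59.47486877441406, 317.0959777832031), 8.13888168334961)
d0
[  264   178   276   302 44486] z 0.18043598319566478
((675.318115234375, -70.77041625976562), (200.2516632080078, 462.6896057128906), 1.2641903162002563)
[[ 570.1126   158.30904]
 [ 580.32074 -304.2679 ]
 [ 780.5236  -299.84985]
 [ 770.3155   162.72708]]
rail [ 269  194   42  149 1771] ((590.1060791015625, -14.391448974609375), (19.982376098632812, 274.746826171875), 1.748915672302246)
s0 latchtop [ 593.3 -197.   224.6]
s0 clip [646.3  28.1 197.3]
s0 cap [644.3 142.3 187.9]
s0 lip [515.   33.6 159.6]
s0 lip end [514.8 -46.1 160.4]
s0 lipend2 [516.1 125.8 161.9]
d0 latchtop [ 593.  -200.9  226.1]
d0 ball [ 632.4 -195.2  190.9]
d0 clip [644.2  11.4 196.3]
d0 cap [643.2 142.8 188. ]
d0 lip [515.8  44.8 162.4]
```

View pics/c.png

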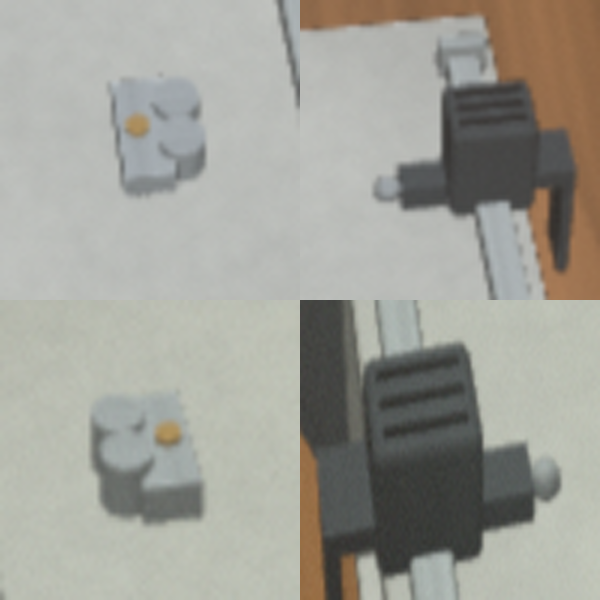

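The crop shows the bump crests at about scene px (332,217) and side px (323,232) for their midpoint. The latch block and ball are clearly visible too.

```bash
python3 -c "
from h import *
def onz(im,u,v,z):
  a=world(im,u,v,.1);b=world(im,u,v,1.);return a+(b-a)*(z-a[2])/(b[2]-a[2])
O={'s0':np.array([676.1,-74.3,0]),'d0':np.array([675.3,-70.8,0])};yaw=np.radians(1.2)
for n,L in {'s0':[('notch',332,217.3,196),('bumpA',290+177*70/300,190+97*70/300,196),('bumpB',290+183*70/300,190+138*70/300,196),('blocktop',300+(487-300)*70/300,70+103*70/300,225),('ball',300+86*70/300,70+188*70/300,188)],
 'd0':[('notch',323.5,231.6,196),('bA',295+118*70/300,205+115*.2,196),('bB',295+126*70/300,205+152*.2,196),('blocktop',270+119/3,330+(400-300)*70/300,225),('ball',270+245/3,330+178*70/300,188)]}.items():
  im=load(n)
  for a,u,v,z in L:
    p=onz(im,u,v,z/1000)*1000; c=R.from_rotvec([0,0,-yaw]).apply(p-O[n]); print(n,a,np.round(p,1),'cubby',np.round(c,1))
"
```

```text
s0 notch [638.3  21.6 196. ] cubby [-35.8  96.7 196. ]
s0 bumpA [638.4  13.4 196. ] cubby [-35.9  88.4 196. ]
s0 bumpB [638.3  30.2 196. ] cubby [-35.6 105.2 196. ]
s0 blocktop [ 593.7 -198.9  225. ] cubby [ -85.  -122.9  225. ]
s0 ball [ 633.1 -197.   188. ] cubby [ -45.5 -121.7  188. ]
d0 notch [638.8  21.9 196. ] cubby [-34.6  93.4 196. ]
d0 bA [638.7  29.6 196. ] cubby [-34.5 101.2 196. ]
d0 bB [638.7  13.9 196. ] cubby [-34.8  85.4 196. ]
d0 blocktop [ 592.5 -195.6  225. ] cubby [ -85.4 -123.   225. ]
d0 ball [ 633.4 -193.8  188. ] cubby [ -44.4 -122.   188. ]
```

```bash
python3 -m creep '{"delta_pos": [[0,-3,3.3],[0,-7,7.7],[0,-11.5,12.5],[0,-15,16.5],[0,-18.5,20.5],[0,-22,24.5],[0,-25.5,28.5],[0,-29,32],[0,-31.5,35],[0,-33,36.5]], "dr": [[-0.03,0,0],[-0.06,0,0],[-0.09,0,0],[-0.12,0,0],[-0.15,0,0],[-0.18,0,0],[-0.21,0,0],[-0.24,0,0],[-0.26,0,0],[-0.272,0,0]]}' -1 60; python3 -c "
from h import *
st()"
```

```text
clock: 1.1
position: [0.4151, 0.1448, 0.2312]
ee_rot: [0.707, -0.008, 0.707, 0.008]
contact_force: [0.8, 1.4, -1.3]
width: 0.0001
1.1 [0.4151 0.1448 0.2312] [[0.0, -0.021, 1.0], [0.0, 1.0, 0.021], [-1.0, 0.0, 0.0]] [ 0.85  1.42 -1.29] 0.00012096707667960373 [ 0.177  0.069  1.768  0.     1.304 -1.415]
```

```bash
python3 -m creep '{"delta_pos": [[0,-3,2],[0,-6,4],[0.5,-9,5.5],[2,-11,6.3],[4,-11,6.3],[6,-11,6.3],[8,-11,6.3],[9,-11,6.3],[9,-11,6.3]], "dr": [[0,0,0],[0,0,0],[0,0,0],[0,0,0],[0,0,0],[0,0,0],[0,0,0],[0,0,0],[0,0,0]]}'; python3 -m creep '{"delta_pos": [[0,0,0.5],[0,0,1],[0,0,1.5],[0,0,2],[0,0,2.5],[0,0,3],[0,0,3.5],[0,0,4],[0,0,4.5],[0,0,5]], "dr": [[0,0,0],[0,0,0],[0,0,0],[0,0,0],[0,0,0],[0,0,0],[0,0,0],[0,0,0],[0,0,0],[0,0,0]]}'
```

```text
clock: 2.0
position: [0.4785, 0.0382, 0.1399]
ee_rot: [0.706, -0.007, 0.708, 0.008]
contact_force: [0.9, -0.2, 0.1]
width: 0.0
clock: 3.0
position: [0.5302, 0.0392, 0.1412]
ee_rot: [0.707, -0.007, 0.707, 0.008]
contact_force: [0.0, 0.8, 0.8]
width: 0.0
```

```bash
python3 -m creep '{"delta_pos": [[0,0,0.4],[0,0,0.8],[0,0,1.1],[0,0,1.4],[0,0,1.6],[0,0,1.8],[0,0,1.9],[0,0,2.0]], "dr": [[0,0,0],[0,0,0],[0,0,0],[0,0,0],[0,0,0],[0,0,0],[0,0,0],[0,0,0]]}'; python3 -m creep '{"delta_pos": [[0,0,0.1],[0,0,0.2],[0,0,0.3],[0,0,0.4]], "dr": [[0,0,0],[0,0,0],[0,0,0],[0,0,0]]}'
```

```text
clock: 3.8
position: [0.5497, 0.0397, 0.1413]
ee_rot: [0.707, -0.007, 0.707, 0.008]
contact_force: [0.1, 0.2, -0.0]
width: 0.0002
clock: 4.2
position: [0.5538, 0.0397, 0.1413]
ee_rot: [0.707, -0.007, 0.707, 0.008]
contact_force: [-0.3, 0.0, 1.3]
width: 0.0002
```

```bash
python3 -m creep '{"delta_pos": [[0,0,0.1],[0,0,0.2],[0,0,0.3],[0,0,0.3]], "dr": [[0,0,0],[0,0,0],[0,0,0],[0,0,0]]}'; python3 -m creep '{"delta_pos": [[0,0,0.1],[0,0,0.2],[0,0,0.3],[0,0,0.3]], "dr": [[0,0,0],[0,0,0],[0,0,0],[0,0,0]]}';python3 -c "
from h import *
snap('scene','s1')
cv2.imwrite('pics/s1c.png',cv2.resize(load('s1')['pixels'][100:340,280:520],(600,600)))"
```

```text
clock: 4.6
position: [0.5544, 0.0397, 0.1413]
ee_rot: [0.705, -0.008, 0.709, 0.008]
contact_force: [-6.9, -0.8, 4.1]
width: 0.0003
clock: 5.0
position: [0.5544, 0.0398, 0.1413]
ee_rot: [0.703, -0.008, 0.711, 0.008]
contact_force: [-11.9, -1.0, 8.9]
width: -0.0001
```

View pics/s1c.png

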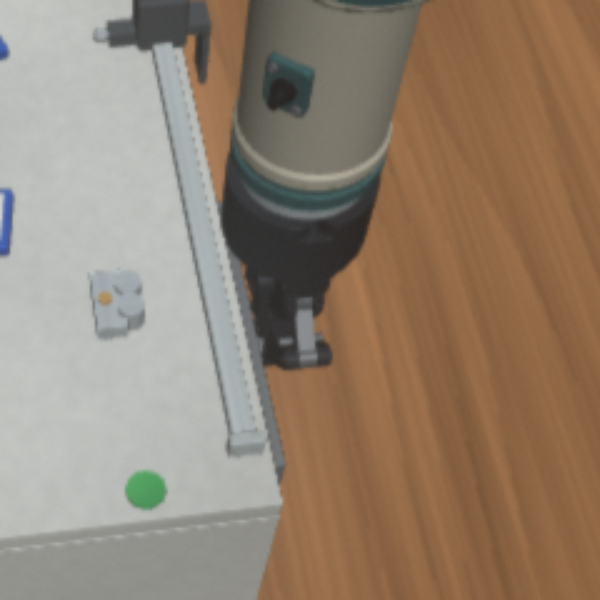

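The bin is at its firm stop: the TCP halted at 0.554 with 12 N, and the panel looks flush. I'll retreat and go round to the latch's -y side.

```bash
python3 -m creep '{"delta_pos": [[0,0,-1],[0,0,-2.5],[0,0,-4],[-2,0,-4.5],[-5,0,-4.5],[-8,-1,-4.5],[-11,-4,-4.5],[-11,-8,-4.5],[-11,-12.5,-4.5],[-11,-16,-4.5]], "dr": [[0,0,0],[0,0,0],[0,0,0],[0,0,0],[0,0,0],[0,0,0],[0,0,0],[0,0,0],[0,0,0],[0,0,0]]}'; python3 -m creep '{"delta_pos": [[0,-3,0],[0,-6.5,0],[0,-10,0],[0,-12.5,1.5],[0,-13.1,4],[0,-13.1,6],[0,-13.1,7],[0,-13.1,7.2]], "dr": [[0,0,0],[0,0,0],[0,0,0],[0,0,0],[0,0,0],[0,0,0],[0,0,0],[0,0,0]]}'
python3 -c "
from h import *
st()
snap('scene','s2');snap('side','d2')
cv2.imwrite('pics/c2.png',np.hstack([cv2.resize(load('s2')['pixels'][50:330,230:470],(400,467)),cv2.resize(load('d2')['pixels'][160:440,190:430],(400,467))]))"
```

```text
clock: 6.05
position: [0.5189, -0.1234, 0.2518]
ee_rot: [0.708, -0.008, 0.706, 0.007]
contact_force: [1.2, -0.0, 0.3]
width: -0.0001
clock: 6.85
position: [0.5938, -0.2505, 0.2507]
ee_rot: [0.707, -0.008, 0.707, 0.008]
contact_force: [-0.2, 0.3, 0.3]
width: -0.0003
6.85 [ 0.5938 -0.2505  0.2507] [[0.0, -0.022, 1.0], [0.0, 1.0, 0.022], [-1.0, 0.0, 0.0]] [-0.18  0.31  0.28] -0.0002672492828296601 [-0.507  0.373  1.313  0.     1.456 -2.1  ]
```

View pics/c2.png

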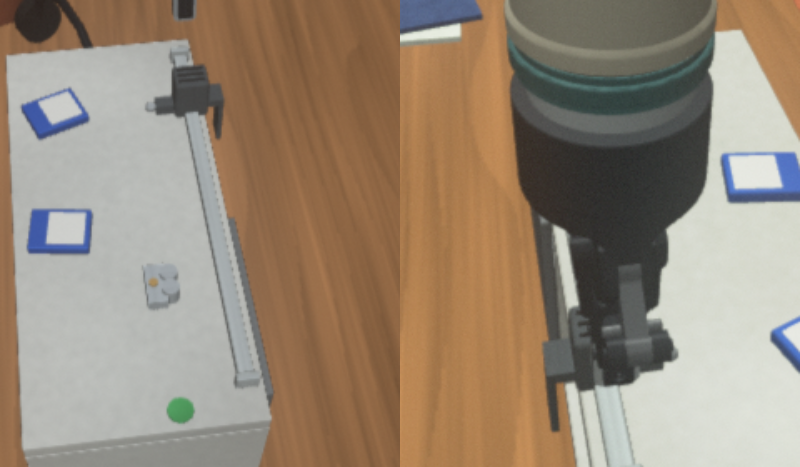

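The bin is flush. The finger is behind the latch, so I'll lower it and push.

```bash
python3 -m creep '{"delta_pos": [[1,0,0],[2.5,0,0],[3.8,0,0],[4.4,0,0],[4.4,0,0],[4.4,0.6,0],[4.4,1.2,0],[4.4,1.8,0],[4.4,2.4,0],[4.4,3,0]], "dr": [[0,0,0],[0,0,0],[0,0,0],[0,0,0],[0,0,0],[0,0,0],[0,0,0],[0,0,0],[0,0,0],[0,0,0]]}'; python3 -m creep '{"delta_pos": [[0,1,0],[0,2,0],[0,3,0],[0,4,0],[0,5,0],[0,6,0],[0,7,0],[0,8,0],[0,9,0],[0,10,0]], "dr": [[0,0,0],[0,0,0],[0,0,0],[0,0,0],[0,0,0],[0,0,0],[0,0,0],[0,0,0],[0,0,0],[0,0,0]]}';python3 -m creep '{"delta_pos": [[0,1,0],[0,2,0],[0,3,0],[0,4,0],[0,5,0],[0,6,0],[0,6.7,0],[0,7.2,0],[0,7.4,0],[0,7.5,0]], "dr": [[0,0,0],[0,0,0],[0,0,0],[0,0,0],[0,0,0],[0,0,0],[0,0,0],[0,0,0],[0,0,0],[0,0,0]]}'
python3 -c "
from h import *
st()
snap('scene','s3');snap('side','d3')
cv2.imwrite('pics/c3.png',np.hstack([cv2.resize(load('s3')['pixels'][130:310,280:440],(400,450)),cv2.resize(load('d3')['pixels'][170:350,210:370],(400,450))]))"
```

```text
clock: 7.95
position: [0.5924, -0.2202, 0.2077]
ee_rot: [0.707, -0.008, 0.707, 0.007]
contact_force: [0.4, -1.8, 0.9]
width: 0.0
clock: 8.95
position: [0.5901, -0.1197, 0.2073]
ee_rot: [0.707, -0.007, 0.707, 0.008]
contact_force: [0.7, -0.8, 1.3]
width: -0.0002
clock: 9.95
position: [0.5883, -0.0454, 0.2072]
ee_rot: [0.707, -0.008, 0.707, 0.008]
contact_force: [0.7, -1.4, 1.1]
width: -0.0
9.95 [ 0.5883 -0.0454  0.2072] [[-0.0, -0.021, 1.0], [-0.0, 1.0, 0.021], [-1.0, 0.0, -0.0]] [ 0.71 -1.41  1.1 ] -4.488293227134046e-06 [-0.195  0.313  1.512 -0.     1.317 -1.787]
```

View pics/c3.png

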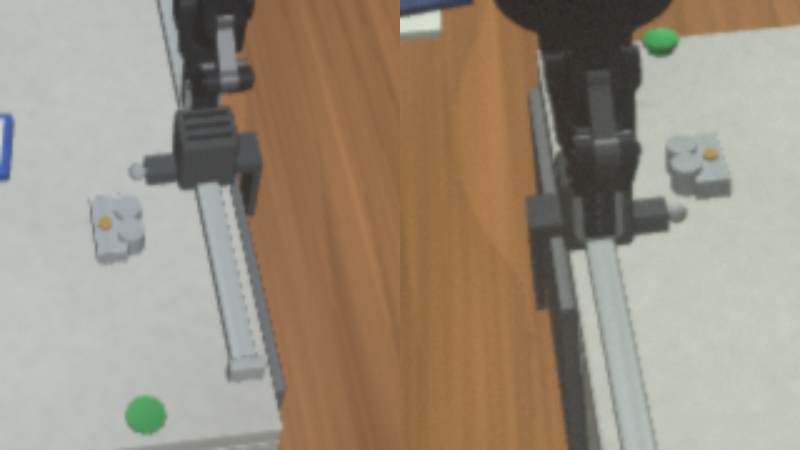

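The ball is at scene px (334.8,198.4) and side px (320.8,254.8), just short of the clip. The tongue is in front of the shut bin.

```bash
python3 -c "
from h import *
for n,u,v in(('s3',334.8,198.4),('d3',320.8,254.8)):
  im=load(n);a=world(im,u,v,.1);b=world(im,u,v,1.);print(a+(b-a)*(.188-a[2])/(b[2]-a[2]))"
python3 -m creep '{"delta_pos": [[0,0.3,0],[0,0.6,0],[0,0.9,0],[0,1.2,0],[0,1.4,0],[0,1.6,0],[0,1.8,0],[0,1.8,0]], "dr": [[0,0,0],[0,0,0],[0,0,0],[0,0,0],[0,0,0],[0,0,0],[0,0,0],[0,0,0]]}'
```

```text
[ 0.62946579 -0.01746602  0.188     ]
[ 0.62987605 -0.01382277  0.188     ]
clock: 10.85
position: [0.5882, -0.0271, 0.2073]
ee_rot: [0.707, -0.007, 0.707, 0.008]
contact_force: [0.5, -0.4, 0.1]
width: -0.0001
```

```bash
Z='[0,0,0]'; 
python3 -m creep '{"delta_pos": [[0,0.2,0],[0,0.4,0],[0,0.4,0]], "dr": [[0,0,0],[0,0,0],[0,0,0]]}'
python3 -m creep '{"delta_pos": [[0,0.1,0],[0,0.2,0],[0,0.2,0]], "dr": [[0,0,0],[0,0,0],[0,0,0]]}'
python3 -m creep '{"delta_pos": [[0,0.1,0],[0,0.2,0],[0,0.2,0]], "dr": [[0,0,0],[0,0,0],[0,0,0]]}'
```

```text
clock: 11.15
position: [0.5882, -0.0236, 0.2074]
ee_rot: [0.707, -0.008, 0.707, 0.007]
contact_force: [0.5, -1.1, 1.0]
width: 0.0002
clock: 11.45
position: [0.5882, -0.0228, 0.2074]
ee_rot: [0.707, -0.008, 0.707, 0.007]
contact_force: [0.2, -5.7, -0.3]
width: 0.0002
clock: 11.75
position: [0.5881, -0.0202, 0.2074]
ee_rot: [0.707, -0.008, 0.707, 0.007]
contact_force: [0.2, -3.2, 1.0]
width: -0.0003
```

```bash

python3 -m creep '{"delta_pos": [[0,0.1,0],[0,0.2,0],[0,0.2,0]], "dr": [[0,0,0],[0,0,0],[0,0,0]]}'
python3 -m creep '{"delta_pos": [[0,0.1,0],[0,0.2,0],[0,0.2,0]], "dr": [[0,0,0],[0,0,0],[0,0,0]]}'
python3 -m creep '{"delta_pos": [[0,0.1,0],[0,0.1,0]], "dr": [[0,0,0],[0,0,0]]}'
```

```text
clock: 12.05
position: [0.588, -0.0168, 0.2073]
ee_rot: [0.707, -0.007, 0.707, 0.008]
contact_force: [0.4, -1.4, 0.4]
width: 0.0003
clock: 12.35
position: [0.5878, -0.0145, 0.2072]
ee_rot: [0.707, -0.007, 0.707, 0.008]
contact_force: [0.1, 0.9, 0.3]
width: -0.0001
clock: 12.55
position: [0.5877, -0.014, 0.2072]
ee_rot: [0.707, -0.007, 0.707, 0.008]
contact_force: [-0.5, 0.3, 0.0]
width: -0.0
```

The push peaked at about 5.7 N and then fell to zero, as if it had clicked. Checking by camera.

```bash
python3 -c "
from h import *
snap('scene','s4');snap('side','d4')
cv2.imwrite('pics/c4.png',np.hstack([cv2.resize(load('s4')['pixels'][180:260,300:380],(400,400),interpolation=2),cv2.resize(load('d4')['pixels'][195:275,280:360],(400,400),interpolation=2)]))"
```

```text
(no output)
```

View pics/c4.png

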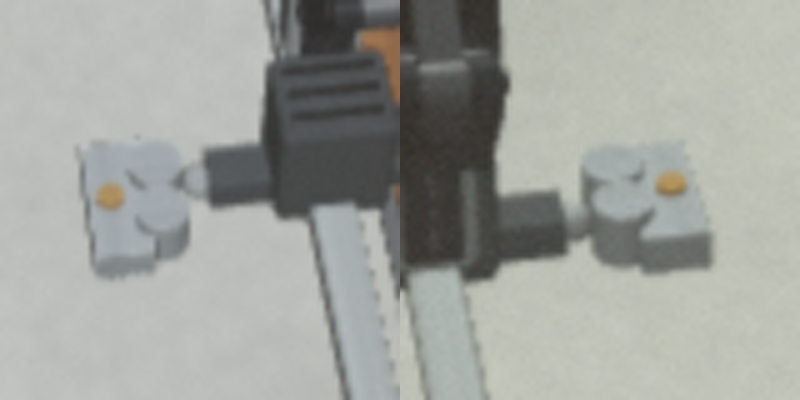

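```bash
python3 -c "
from h import *
for n,u,v in(('s4',338,216.4),('d4',315.6,239.4)):
  im=load(n);a=world(im,u,v,.1);b=world(im,u,v,1.);print(a+(b-a)*(.188-a[2])/(b[2]-a[2]))
  for y in (.0138,.0178,.0218): print(y,proj(im,[.6285,y,.188]))
# block +y top edge from scene: rows of heights
for n,o in(('s4',1),('s3',1)):
  im=load(n);P=cloud(im);m=(abs(P[...,2]-.2245)<.004)&(P[...,0]>.57)&(P[...,0]<.612)&(im['depth']>0)&(P[...,1]>-.05)
  q=P[m];print(n,len(q),np.percentile(q[:,1],[1,50,90,97,99]))
"
```

```text
[0.62870206 0.01555614 0.188     ]
0.0138 [[337.99036306 215.40534296]]
0.0178 [[338.32521955 217.64569223]]
0.0218 [[338.66207827 219.89943743]]
[0.62783514 0.01753821 0.188     ]
0.0138 [[316.52788684 241.1471056 ]]
0.0178 [[316.08516007 239.22526669]]
0.0218 [[315.64641542 237.32071379]]
s4 487 [-0.00986676  0.01524357  0.02776796  0.02913201  0.029786  ]
s3 465 [-0.04394825 -0.01700858 -0.00404255 -0.0028404  -0.00241348]
```

The ball is about 5 mm short of the notch, past the first crest. I'll nudge on gently.

```bash

python3 -m creep '{"delta_pos": [[0,0.1,0],[0,0.2,0],[0,0.2,0]], "dr": [[0,0,0],[0,0,0],[0,0,0]]}'
python3 -m creep '{"delta_pos": [[0,0.1,0],[0,0.1,0]], "dr": [[0,0,0],[0,0,0]]}'
python3 -c "
from h import *
st()
for f in('scene','side'): snap(f,f+'5')
for n in('scene5',):
  im=load(n);P=cloud(im);m=(abs(P[...,2]-.2245)<.004)&(P[...,0]>.57)&(P[...,0]<.612)&(im['depth']>0)&(P[...,1]>-.05)
  q=P[m];print(n,len(q),np.percentile(q[:,1],[1,50,90,97,99]))
a=[cv2.resize(load(n)['pixels'][r:r+80,c:c+80],(400,400),interpolation=2) for n,r,c in(('scene5',180,300),('side5',195,280))]
cv2.imwrite('pics/c5.png',np.hstack(a))"
```

```text
clock: 12.95
position: [0.5878, -0.0124, 0.2073]
ee_rot: [0.707, -0.007, 0.707, 0.008]
contact_force: [0.9, 0.2, -0.0]
width: -0.0001
clock: 13.15
position: [0.5878, -0.0114, 0.2073]
ee_rot: [0.707, -0.007, 0.707, 0.008]
contact_force: [0.4, 0.1, -0.9]
width: -0.0002
13.15 [ 0.5878 -0.0114  0.2073] [[0.0, -0.021, 1.0], [0.0, 1.0, 0.021], [-1.0, 0.0, 0.0]] [ 0.36  0.11 -0.94] -0.00021209092784782224 [-0.138  0.309  1.517  0.     1.315 -1.73 ]
scene5 498 [-0.00987085  0.02068193  0.03330741  0.03438623  0.03503743]
```

View pics/c5.png

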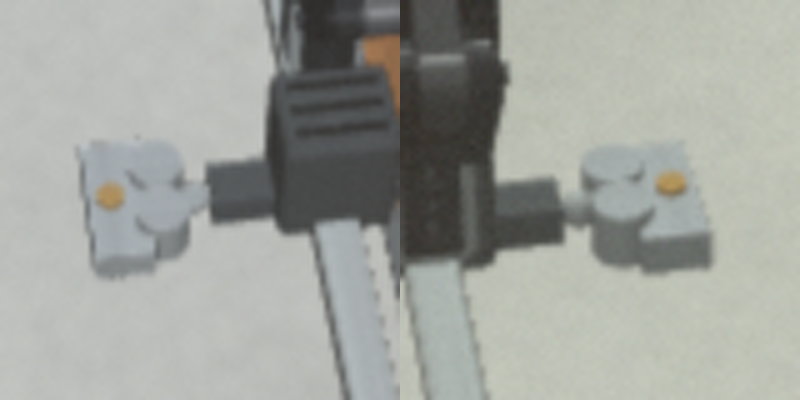

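The latch advanced 5.3 mm while the finger moved 2.6 mm. That puts the ball at y ≈ 21.7 mm, against the notch at 21.8 mm, so it has clicked home with no force on the finger. I'll withdraw.

```bash

python3 -m creep '{"delta_pos": [[0,-1,0],[0,-2,0],[0,-3,0],[-2,-3,0],[-5,-3,0],[-8,-3,-1],[-9,-3,-4],[-9,-3,-8],[-9,-3,-11],[-9,-3,-12]], "dr": [[0,0,0],[0,0,0],[0,0,0],[0,0,0],[0,0,0],[0,0,0],[0,0,0],[0,0,0],[0,0,0],[0,0,0]]}'
python3 -m creep '{"delta_pos": [[0,-3,-1],[0,-7,-2],[0,-11,-3],[0,-13,-3],[0,-14,-3],[0,-14,-3]], "dr": [[0,0,0],[0,0,0],[0,0,0],[0,0,0],[0,0,0],[0,0,0]]}'
python3 -c "
from h import *
for f in('scene','side'): snap(f,f+'6')
im=load('scene6');P=cloud(im);m=(abs(P[...,2]-.2245)<.004)&(P[...,0]>.57)&(P[...,0]<.612)&(im['depth']>0)&(P[...,1]>-.05)
q=P[m];print(len(q),np.percentile(q[:,1],[1,50,90,97,99]))
m=(P[...,2]>.14)&(P[...,2]<.175)&(P[...,0]<.58)&(P[...,0]>.5)&(P[...,1]>.05)&(P[...,1]<.125)&(im['depth']>0)
q=P[m];print('lip',len(q),np.percentile(q[:,0],[2,50]),np.percentile(q[:,2],98))
a=[cv2.resize(load(n)['pixels'][:,c:c+400],(400,480)) for n,c in(('scene6',150),('side6',180))]
cv2.imwrite('pics/c6.png',np.hstack(a))"
```

```text
clock: 14.25
position: [0.4657, -0.0446, 0.2978]
ee_rot: [0.707, -0.007, 0.707, 0.007]
contact_force: [0.8, -0.8, -1.8]
width: 0.0001
clock: 14.85
position: [0.442, -0.1861, 0.297]
ee_rot: [0.707, -0.007, 0.707, 0.007]
contact_force: [-0.2, 0.1, 0.1]
width: -0.0005
444 [0.00611052 0.02189872 0.03340156 0.03444587 0.03509757]
lip 203 [0.56505281 0.56849621] 0.17435926071006144
```

View pics/c6.png

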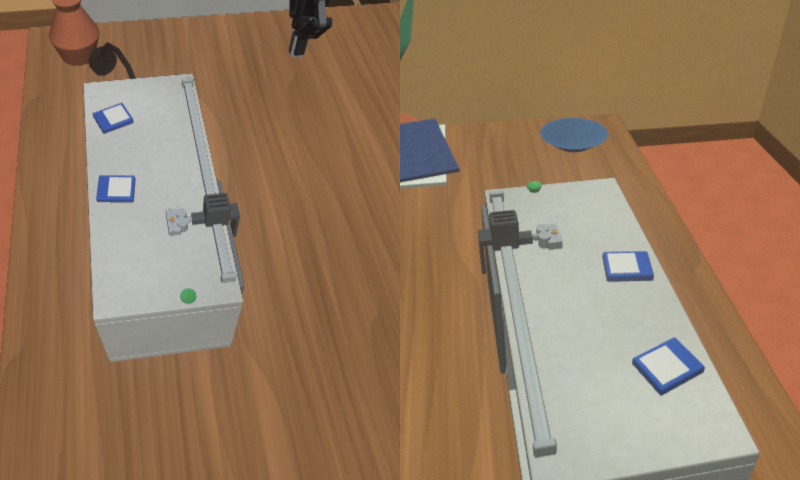

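The bin is shut: its lip is at x 0.565 with its top at 0.174. The latch hasn't moved since the click, with its ball in the clip's notch. The cartridges and cap are where they were, and the arm is clear.

```bash
python3 -c "
from rig import manip
print(manip.sign_off())"
```

```text
the job is handed in; nothing more can be done
None
```

The bin is shut and the latch is clicked into the clip's notch. I handed the job in at about 15 s on the robot's clock, with the arm clear of everything.

- **Bin:** I pushed it in with the shut fingertips to its firm stop, at about 12 N. Afterwards its outer face measured x ≈ 0.565 m, where a shut bin should be.
- **Latch:** I pushed it along the rail by its end face. The force peaked near 5.7 N on the first bump, fell to zero, and the latch then ran ahead of the finger by itself. The ball ended at y ≈ 21.7 mm, against 21.8 mm for the notch, and had not moved after I withdrew.
- **False click:** the force first read zero with the ball still about 5 mm short of the notch. The camera check caught this, and I nudged it on by about 2.6 mm.
- **Left alone:** the cartridges and cap look unmoved in the last pictures. I did not check the console, which no picture showed, but nothing went near it.
- **Disagreement:** the two cameras differed by up to about 4 mm in y, so I used their average or compared readings from a single camera.

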